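# Collapse the three-tube bench prop

## Task

The telescoping prop on the square base, the one made of three tubes, has to go into a low drawer. Collapse it fully home from above, innermost tube first: push the top tube all the way down into the middle tube, then the middle tube all the way down into the bottom tube. Leave the two-tube prop on the round base raised as it is.

Things in the scene. Friction and masses are not known exactly. Their poses are not given: they have to be found in the camera images.
- prop3_cap_top (a point): Centre of the cap's flat top, on the prop to collapse; z up. Square dark base 100 x 100 x 12 mm, fixed to the bench; three upright tubes: bottom 48 mm across, collar top 102 mm above the bench; middle 36 mm across, with a 50 mm collar 12 mm high; innermost 24 mm across, with a solid round black cap 44 mm across, 14 mm high. Cap top is 128 mm above the bench collapsed, up to 248 mm raised.
- inner_tube (a joint): How far the innermost tube is out of the middle tube (m), straight up: 0 = fully home (cap sits on the middle collar), 0.06 = fully out. Slides against a steady friction of about 5 N and stays where left; at 0 it stops hard and carries the middle tube along.
- middle_tube (a joint): How far the middle tube is out of the bottom tube (m), straight up: 0 = fully home (its collar sits on the bottom collar), 0.06 = fully out. Slides against a steady friction of about 12 N and stays where left; stops hard at 0.
- prop2_cap_top (a point): Centre of the cap's top on the other prop, to be left raised: round dark base 104 mm across, only two tubes (bottom 48 mm, top 30 mm across), the same black cap; cap top 186 to 226 mm above the bench; a push of about 8 N lowers it. A third post nearby is one solid piece with a flat steel head 52 mm across, 165 mm high, and does not move.
Things that resemble listed ones, but are neither listed nor needed, are in the scene too. What is shaped like the part that bears prop3_cap_top but red is not meant.

How it is judged:
On the way:
1. the innermost tube is fully home in the middle tube (within 6 mm) while the middle tube is still more than 15 mm out (value of joint inner_tube below 0.006 m and value of joint middle_tube above 0.015 m), for 0.05 s.
At the end, for the whole second after the job is handed in: Both tubes of the square-based prop are fully home (each within 6 mm), and the cap of the two-tube prop is within 12 mm of where it stood (value of joint each of inner_tube, middle_tube below 0.006 m and distance of prop2_cap_top from where it was at the start of the episode below 0.012 m); the robot touches nothing.
It fails at once if the two-tube prop on the round base is pushed down (its cap moves more than 12 mm) (distance of prop2_cap_top from where it was at the start of the episode above 0.012 m).
It also fails if it takes over 29 s, if anything falls off the work surface, if the arm or the gripper's body presses on something with over 40 N, if the wrist force passes 120 N, or if a joint passes its speed limit or range.

## Robot

A 6-joint arm with a two-finger parallel gripper is mounted at the origin on the work surface. World frame = base frame: x ahead of the robot, y to its left, z up, the work surface at z = 0. Lengths are in m, angles in rad, forces in N, time in s.
With the tool pointing down it reaches from about 0.4 to 0.825 m from the base axis. Payload 7 kg.
Tool frame: the origin (TCP) lies at the very end of the fingers, on their centre line; the grasp point (between the pads) lies 19 mm behind it; x points along the fingers, y is the direction in which the jaws open and shut, and the axes are right-handed (so a half turn about x gives the same grasp; the last joint's range is limited). The gripper opens to 88 mm and grips with 3 to 60 N. Pads are 19 mm wide; open, the fingers measure 130 mm over their backs; the gripper's body (78 mm by 193 mm) begins 47 mm behind the grasp point.
Start: joints at [1.542, 0.359, 0.012, 0, -1.224, -0.288], TCP at [0.21, 0.641, 0.227] pointing down, gripper open.
Joint ranges: [-3.07, 3.07], [-1.43, 2.12], [-1.02, 1.25], [-3.03, 1.67], [-3.05, -0], [-3.03, 3.03]. Speed limits (rad/s): [2.39, 2.39, 3.01, 3.14, 3.14, 3.14].

## Interface

Orientations are given as [roll, pitch, yaw] about the fixed x, y, z axes, in that order (R = Rz(yaw) Ry(pitch) Rx(roll)).
In Python, from station import arm gives the robot as it stands.
- The arm moves only by the shell command python3 -m inch 'ROWS' [OPENING] [FORCE]. ROWS is text: rows parted by semicolons, each of 6 numbers parted by spaces: the shift along the world's x, y, z in units of 30 mm (1.0 is 30 mm), then the turn, a rotation vector about the world's x, y, z in units of 5 degrees (1.0 is 5 degrees). In form: dx dy dz wx wy wz; .... A call has 1 to 12 rows; each row shifts and turns the commanded pose from where the row before left it; what a row does not reach is not made up. A row lasts 1/8 s, in which the tool goes at most 62.5 mm and 10.7 degrees, less where a joint would pass 70% of its speed; a pose out of reach is approached as far as the arm can. A call is refused whole if a number of a shift passes 1 or a number of a turn 1, either way. A call with a gripper value outside its range is refused whole. OPENING is the opening, from 0 (shut) to 1 (fully open), set as the call begins (- or left out, the last holds). The fingers move at their own pace and stop on an object; FORCE is the grip in N (left out, the last holds). Time passes only in rows, so rows that do not move let the fingers close. It gives the time, the measured TCP pose, the force and the opening at its end, in the units of the state.
- arm.get_state(): the state, without advancing time (a new reading comes with each control period).
- arm.grab_frame(name): name is "scene" or "top" or "wrist"; returns a dict with "frame" (400x640x3 uint8, red, green, blue), "range_z" (400x640 float32, m along the optical axis (not along the pixel's ray), 0 where there is no reading), "mtx" (3x3 intrinsics, pixels), "dist_coeffs" ([k1, k2, p1, p2, k3] as OpenCV has them; the pictures are not rectified), "pose" (4x4, takes a point from camera to world coordinates). Camera axes: x right, y up, looking along -z (the intrinsics and any distortion apply to the point x, -y, -z); pixel columns grow to the right and rows downward; lengths in m; the calibration is good to about 2 mm. A picture is of the moment at which its call begins.
- arm.job_done(): hands the job in, once; it reports no verdict.
Trained networks look in a picture, given as the dict that the camera call returned (one of the last four; its "shot" number tells which), for a name from the list of things; names that differ only in an ending like _2 or _b are one class to them, and where a whole thing is asked for, a point or a joint stands for the part that bears it (a point fixed in the world has none). Each returns a list of dicts, best first, with "confidence" (0 to 1); they miss things now and then, are a little off and sometimes report something else, mostly with a low value. They report only what shows in the picture. A call takes as long as a camera call. They do not tell look-alikes from the thing itself.
- arm.search_frame(picture, target): "extent" ([centre column, centre row, width, height] as shares, 0 to 1, of the picture: columns of its width, rows of its height, round what is visible of it).
- arm.masks_of(picture, target): "mask" (400x640 bool, what is visible of it) and "extent" ([centre column, centre row, width, height] as shares, 0 to 1, of the picture: columns of its width, rows of its height, round what is visible of it).
- arm.place_of(picture, target): "position" ([column, row] as shares, 0 to 1, of the picture: columns of its width, rows of its height: a listed point, or the origin of a listed thing).
The state is a dict: "t": time; "q": joint angles; "qd": joint speeds; "joint_efforts": joint torques, N m; "eef_pos": TCP position; "ee_rot": TCP orientation; "force": force on the tool from outside, world axes, zero at the start; "moment": the same for the moment, N m; "width": finger opening in m.
Only numpy, scipy, OpenCV 4.12 (cv2) and the standard library are available. Lean on these libraries where they do the work, as an engineer would, in place of code of your own. Each camera call takes 0.05 s, during which the arm holds its last target. There are 200 camera calls.

## Working session

There is one attempt and no reset: what is moved stays moved. The work goes in short steps, Python scripts to look and compute and a shell command to move; the robot and the scene stay as the last step left them, time stands still between calls to the robot, and variables do not carry over. Pictures are saved under pics/ and viewed, about 8 in all and at most 12, crops included, and the job is handed in when it is done.

```bash
mkdir -p pics; cat > h.py <<'E'
import numpy as np, cv2
from station import arm
def ray(f,u,v):
    p=cv2.undistortPoints(np.array([[[u,v]]],float),f["mtx"],np.array(f["dist_coeffs"],float))[0,0]
    return np.array([p[0],-p[1],-1.])
def world(f,u,v,d):
    T=np.array(f["pose"]); return T[:3,:3]@(ray(f,u,v)*d)+T[:3,3]
def depth(f,u,v,r=2):
    z=f["range_z"][int(v)-r:int(v)+r+1,int(u)-r:int(u)+r+1]; z=z[z>0]; return float(np.median(z)) if z.size else 0
def look(name,targets=("prop3_cap_top","prop2_cap_top")):
    f=arm.grab_frame(name)
    for t in targets:
        for d in arm.place_of(f,t)[:4]:
            u,v=d["position"][0]*640,d["position"][1]*400
            print(name,t,round(d["confidence"],2),round(u),round(v),world(f,u,v,depth(f,u,v)).round(3))
    return f
def save(f,n): cv2.imwrite("pics/"+n,f["frame"][:,:,::-1])
E
python3 - <<'E'
from h import *
for n in("scene","top"):
    f=look(n); save(f,n+"1.png")
s=arm.get_state(); print(s["t"],s["eef_pos"],s["ee_rot"],s["force"],s["width"])
E
```

```text
scene prop3_cap_top 0.61 414 123 [0.485 0.41  0.125]
scene prop3_cap_top 0.46 310 125 [0.292 0.223 0.126]
scene prop2_cap_top 0.71 216 257 [ 0.501 -0.244  0.211]
top prop3_cap_top 0.72 253 191 [0.475 0.224 0.226]
top prop3_cap_top 0.62 263 264 [0.295 0.21  0.129]
top prop3_cap_top 0.47 195 183 [0.497 0.391 0.129]
top prop2_cap_top 0.59 451 187 [ 0.497 -0.24   0.213]
0.3 [0.21025858 0.6412409  0.22624831] [ 1.67629424  1.57024877 -1.78214622] [ 0.72038946 -0.25127081 -1.03326571] 0.08761490163502851
```

View pics/scene1.png

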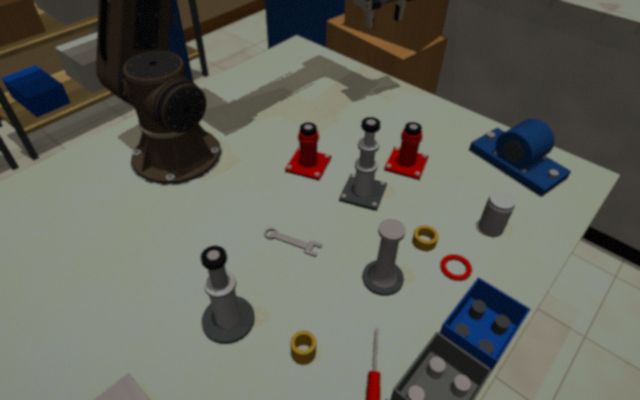

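View pics/top1.png

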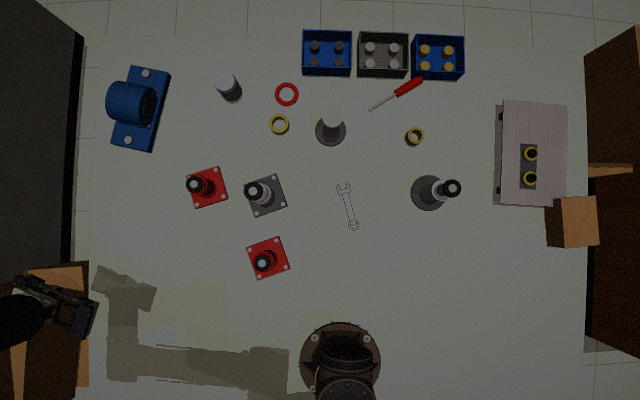

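The scene view shows the grey square-based prop with its cap at about (370,124), between two red look-alikes at (310,128) and (411,128). The two-tube prop is at (214,257) and the steel post at (391,230). In the top view the target cap is at (253,191), and its depth puts it at about (0.475, 0.224, 0.226). I'll shut the fingers and approach high.

```bash
python3 -m inch '0 0 1 0 0 0;0 -0.5 1 0 0 0;.6 -1 .4 0 0 0;.6 -1 0 0 0 0;.6 -1 0 0 0 0;.6 -1 0 0 0 0;.6 -1 0 0 0 0;.6 -1 0 0 0 0;.6 -1 0 0 0 0;.6 -1 0 0 0 0;.6 -1 0 0 0 0;0 0 0 0 0 0' 0 20
python3 - <<'E'
from h import *
f=look("wrist"); save(f,"w1.png")
f=look("top"); f=look("scene",())
# cap top in scene & top: points of the dark cap via depth
for v in (118,121,124): 
    print(v,[world(f,u,v,depth(f,u,v,0)).round(3).tolist() for u in (366,370,374)])
E
```

```text
t: 1.8
eef_pos: [0.373, 0.3547, 0.299]
ee_rot: [-1.793, 1.57, 1.03]
force: [-0.4, 0.3, -0.7]
width: 0.0003
wrist prop3_cap_top 0.98 252 91 [0.489 0.393 0.129]
wrist prop3_cap_top 0.69 449 27 [0.475 0.223 0.224]
wrist prop3_cap_top 0.59 453 200 [0.298 0.21  0.129]
top prop3_cap_top 0.81 262 262 [0.301 0.212 0.129]
top prop3_cap_top 0.75 252 191 [0.474 0.226 0.225]
top prop3_cap_top 0.71 193 187 [0.488 0.396 0.129]
top prop2_cap_top 0.52 450 188 [ 0.494 -0.238  0.213]
118 [[0.458, 0.227, 0.224], [0.465, 0.233, 0.224], [0.47, 0.241, 0.222]]
121 [[0.463, 0.22, 0.222], [0.472, 0.224, 0.224], [0.479, 0.228, 0.225]]
124 [[0.471, 0.211, 0.222], [0.478, 0.216, 0.223], [0.484, 0.222, 0.223]]
```

View pics/w1.png

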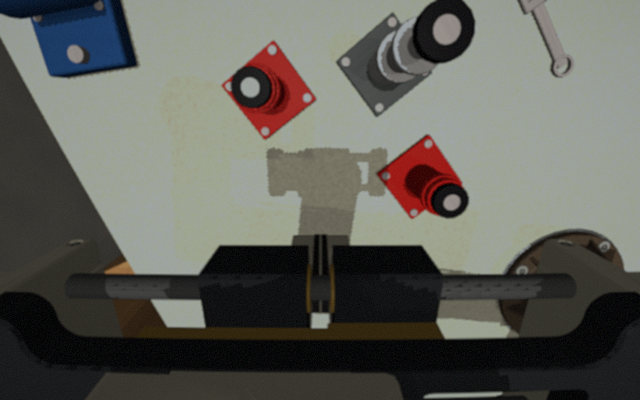

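The wrist view shows the grey prop's cap at (445,30) and the red caps at (252,88) and (450,201). All three cameras agree on about (0.475, 0.224, 0.224). I'll move above it and come down close.

```bash
python3 -m inch '.68 -.87 0 0 0 0;.68 -.87 0 0 0 0;.68 -.87 0 0 0 0;.68 -.87 0 0 0 0;.68 -.87 0 0 0 0;0 0 -.7 0 0 0;0 0 -.7 0 0 0;0 0 -.5 0 0 0;0 0 0 0 0 0'
python3 - <<'E'
from h import *
f=look("wrist"); save(f,"w2.png")
f=look("scene"); cv2.imwrite("pics/s2.png",cv2.resize(f["frame"][50:230,270:500,::-1],None,fx=3,fy=3))
E
```

```text
t: 3.28
eef_pos: [0.4738, 0.2258, 0.2406]
ee_rot: [1.106, 1.569, -2.352]
force: [-0.1, 0.5, -0.2]
width: 0.0003
wrist prop3_cap_top 0.71 161 228 [0.491 0.392 0.129]
wrist prop3_cap_top 0.67 325 235 [0.482 0.22  0.241]
scene prop3_cap_top 0.73 411 124 [0.484 0.397 0.127]
scene prop3_cap_top 0.6 372 124 [0.479 0.22  0.222]
scene prop3_cap_top 0.48 307 126 [0.293 0.211 0.128]
scene prop2_cap_top 0.88 218 260 [ 0.506 -0.247  0.211]
```

View pics/s2.png

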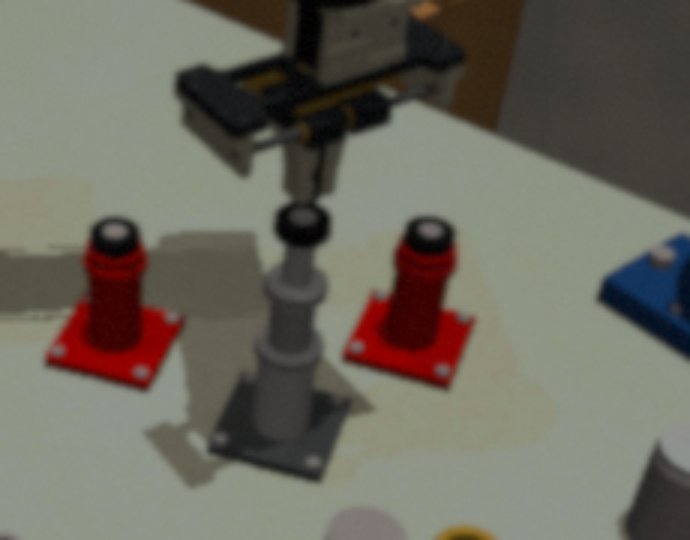

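The crop shows the shut fingers just above the cap at (303,220), centred over it, with both tubes raised. I'll push slowly and watch the force.

```bash
for i in 1; do python3 -m inch '0 0 -.3 0 0 0;0 0 -.2 0 0 0;0 0 -.2 0 0 0;0 0 -.2 0 0 0;0 0 -.2 0 0 0;0 0 -.2 0 0 0'; done
python3 -m inch '0 0 -.2 0 0 0;0 0 -.2 0 0 0'
python3 -m inch '0 0 -.2 0 0 0;0 0 -.2 0 0 0'
```

```text
t: 4.32
eef_pos: [0.4742, 0.2257, 0.2022]
ee_rot: [1.092, 1.571, -2.367]
force: [-2.4, -1.0, 4.5]
width: 0.0
t: 4.58
eef_pos: [0.4742, 0.2258, 0.1901]
ee_rot: [0.962, 1.57, -2.496]
force: [-2.7, -1.1, 4.2]
width: 0.0003
t: 4.82
eef_pos: [0.4743, 0.2258, 0.1782]
ee_rot: [1.744, 1.571, -1.715]
force: [-2.8, -1.2, 9.4]
width: 0.0005
```

```bash
python3 -m inch '0 0 -.15 0 0 0;0 0 0 0 0 0'
python3 - <<'E'
from h import *
f=look("scene"); cv2.imwrite("pics/s3.png",cv2.resize(f["frame"][50:230,270:500,::-1],None,fx=3,fy=3))
E
```

```text
t: 5.08
eef_pos: [0.4745, 0.226, 0.1737]
ee_rot: [-2.202, 1.57, 0.623]
force: [-0.1, -0.9, 1.4]
width: 0.0006
scene prop3_cap_top 0.74 410 124 [0.482 0.4   0.126]
scene prop3_cap_top 0.64 308 128 [0.3   0.206 0.128]
scene prop3_cap_top 0.55 369 140 [0.483 0.211 0.184]
scene prop2_cap_top 0.55 215 257 [ 0.498 -0.246  0.212]
```

View pics/s3.png

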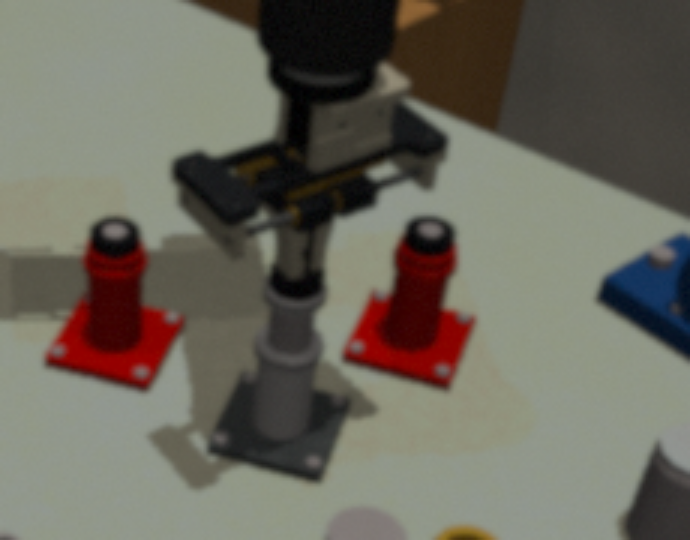

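The crop shows the cap sitting on the middle collar at (297,288), with the middle tube still out about 45 mm. Now I'll push on to the hard stop.

```bash
python3 -m inch '0 0 -.2 0 0 0;0 0 -.2 0 0 0;0 0 -.2 0 0 0;0 0 -.2 0 0 0'
python3 -m inch '0 0 -.2 0 0 0;0 0 -.2 0 0 0;0 0 -.15 0 0 0'
python3 -m inch '0 0 -.08 0 0 0;0 0 -.06 0 0 0'
python3 -m inch '0 0 -.04 0 0 0;0 0 0 0 0 0'
```

```text
t: 5.72
eef_pos: [0.4747, 0.2262, 0.1508]
ee_rot: [-2.285, 1.569, 0.54]
force: [-3.5, -0.8, 10.4]
width: 0.0005
t: 6.1
eef_pos: [0.4747, 0.2262, 0.1343]
ee_rot: [-2.307, 1.569, 0.518]
force: [-4.3, -0.6, 10.4]
width: 0.0007
t: 6.35
eef_pos: [0.4747, 0.2262, 0.1301]
ee_rot: [-2.324, 1.569, 0.501]
force: [-3.5, -0.8, 10.4]
width: 0.0008
t: 6.6
eef_pos: [0.4747, 0.2262, 0.1288]
ee_rot: [-2.261, 1.569, 0.564]
force: [-2.9, -1.0, 7.6]
width: 0.0005
```

```bash
python3 -m inch '0 0 -.06 0 0 0;0 0 0 0 0 0'

```

```text
t: 6.85
eef_pos: [0.4748, 0.2263, 0.128]
ee_rot: [-2.392, 1.569, 0.434]
force: [-6.3, -1.6, 18.2]
width: 0.0002
```

Force rose to 18 N at z = 0.128, which is the hard stop. I'll retreat and check.

```bash
python3 -m inch '0 0 .3 0 0 0;0 0 1 0 0 0;0 0 1 0 0 0;0 0 1 0 0 0;-.3 1 .5 0 0 0;-.3 1 0 0 0 0;-.3 1 0 0 0 0;-.3 1 0 0 0 0;0 0 0 0 0 0;0 0 0 0 0 0'
python3 - <<'E'
from h import *
f=look("top"); f=look("scene"); cv2.imwrite("pics/s4.png",f["frame"][:,:,::-1])
E
```

```text
t: 8.1
eef_pos: [0.4383, 0.3457, 0.2401]
ee_rot: [1.278, 1.57, -2.18]
force: [0.3, 0.2, 0.3]
width: 0.0002
top prop3_cap_top 0.58 261 195 [0.471 0.219 0.129]
top prop3_cap_top 0.45 193 185 [0.492 0.396 0.131]
top prop2_cap_top 0.86 449 184 [ 0.503 -0.237  0.213]
scene prop3_cap_top 0.75 366 154 [0.469 0.225 0.127]
scene prop3_cap_top 0.73 309 127 [0.297 0.214 0.126]
scene prop3_cap_top 0.69 417 125 [0.497 0.407 0.127]
```

View pics/s4.png

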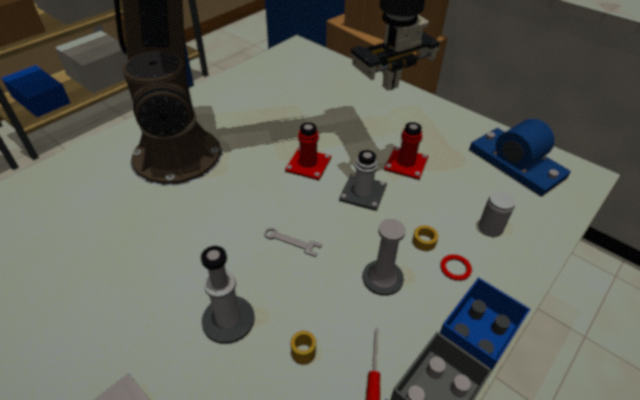

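The target prop at (366,158) is now fully collapsed, with its cap at z ≈ 0.128. The two-tube prop at (214,257) hasn't changed, and the arm is clear.

```bash
python3 -c "
from station import arm
print(arm.job_done())"
```

```text
the job is handed in; nothing more can be done
None
```

I collapsed the three-tube prop fully home with the fingers shut, pressing on its cap from above, and handed the job in at about 8 s of the 29 s allowed.

- **Order:** the inner tube went down first, at about 4–5 N. With the cap resting on the middle collar, the tip was at z ≈ 0.174 m, so the middle tube was still out about 45 mm. The middle tube followed at about 10 N and met its hard stop at z = 0.128 m with 18 N.
- **Final height:** after I backed off, the cap top measured 0.127 m in the scene camera and 0.129 m in the top camera. The stated collapsed height is 0.128 m.
- **Two-tube prop:** its cap still reads z ≈ 0.213 m in the top camera, as at the start. The network didn't report it in the last scene picture, but it is plainly there at the same pixels.
- **Clearance:** the robot was touching nothing, with a wrist force of about 0.5 N in free air.

No check failed. The network also marked the red look-alikes as the target; I told them apart by colour and height.

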